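Load the capsule holder into the coffee machine and lock it

TASK

Load the coffee machine: slide the capsule holder in under the brew head along the runners of its cradle, which floats a little from side to side, so feel for the way in and for the back stop and do not ram it. Its flange must drop behind the step and lie flat in the pocket; then pull the raised lever all the way down to lock it, and let go. Leave the cup standing on the drip tray and do not disturb the other things on the worktop.

Things in the scene. Friction and masses are not known exactly. Their poses are not given: they have to be found in the camera images.
- machine: Fixed grey capsule coffee machine, 136 mm wide, 250 mm high, 365 mm deep. Origin on the worktop under it; -x points out of its front, where the holder goes in; always upright. In its frame: front 165 mm ahead of the origin, clear tank 200 mm behind; brew head 124 mm wide overhangs the front from x = -125 mm back, underside z = 174, top z = 250 mm; drip tray top z = 38 mm.
- pocket (a point): Centre of the pocket's floor when its cradle stands in the middle: (-81, 0, 150) mm of the machine, fixed to the machine, with its axes. The cradle (runners, cheeks, claws, back stop) floats along y under the head: it may stand up to 12 mm to either side, is not tracked, and slides when pushed sideways with over 6 N; the piston centres it as the lever comes down. Its height and depth never vary.
- step (a point): Inner edge of the cradle's entry step, for a centred cradle: 40.5 mm in front of pocket, 4 mm above it, fixed to the machine. From here the two runners (57 mm gap between) drop 4 mm to the floor, with the back stop 79.5 mm further in; outwards they run level for 30 mm, then ramp down for 16 mm. Cheeks 41.5 mm either side of the middle, opening to 42.5 mm at their square front ends, 38 mm out.
- claw (a point): Front edge of the claws, for a centred cradle: 17 mm behind pocket and 8 mm above its floor, fixed to the machine. They overhang both runners for the last 22 mm before the back stop (sloping lead-in 12 mm long). The flange goes in over the step with its inner end tipped down some 4 degrees, under the claws to the stop; its outer end then drops 4 mm behind the step (1.5 mm of play).
- holder: Capsule holder with a capsule in it, 186 mm long, 0.22 to 0.43 kg; starts level on its cup on the worktop. Origin: centre of the cup's underside. Black cup 52 mm across (foot 42), under a steel flange 76 (x) by 80 (y) mm from z = 36 to 42 mm, with a 46 mm round recess 23 mm deep over the copper lid. Black handle along -x. Home, its axes match the machine's. Held by the handle, it droops a little.
- holder_seat (a point): Centre of the underside of the holder's flange, 36 mm above the holder's origin, with the holder's axes; it coincides with pocket when the holder is home and the lever is down.
- lever (a joint): The machine's bail lever: 0 to 0.12 rad at the start (raised, arms up to 50 degrees above level, pointing forward and up), 0.87 rad fully down (arms level, straight out of the front). It stays where it is left and takes 5 to 15 N at the bar. It drives a cone-nosed 42 mm piston 38 mm down from the head's underside into the recess of a holder that is home, centring it; otherwise it jams.
- lever_bar (a point): Middle of the lever's cross bar: round, black-sleeved, 17 mm thick, 140 mm long, along the machine's y axis, 140 mm from the lever's axis, which runs along the machine's y through (-35, 0, 220) mm of the machine. Fully down the bar lies at (-175, 0, 220) mm of the machine, 42 mm clear of the brew head and 45 mm above the holder's handle.
- holder_grip (a point): Point to grip on the handle, at (-120, 0, 41) mm of the holder, with its axes. The handle is 22 mm wide (y), 18 mm thick (z = 32 to 50 mm) and runs from x = -38 to -148 mm; grip it across y. With the holder home, a gripper pointing down here clears the brew head and the raised lever.
- cup: White mug, 68 mm in diameter, 60 mm high, with a handle, standing on the drip tray under the brew head; origin at the centre of its underside. Its rim is 98 mm above the worktop, 16 mm below the cup of a seated holder.
- sugar_jar: Amber glass jar with a steel lid, 84 mm in diameter, 120 mm high; origin at the centre of its underside.
- capsule0: Brass-coloured coffee capsule standing upside down, 52 mm in diameter, 30 mm high; origin at the centre of its underside.
- capsule1: Green coffee capsule, the same size and stance; origin at the centre of its underside.
- saucer: Blue saucer, 130 mm in diameter, 18 mm high; origin at the centre of its underside.
- spoon: Steel spoon, 140 mm long, lying along its x axis; origin at its middle.

How it is judged:
By the outcome, as a careful person would: the job done as asked, in the order asked, and still so for the second after the job is handed in, with the robot touching nothing.
It also fails if it takes over 72 s, if anything falls off the work surface, if the arm or the gripper's body presses on something with over 40 N, if the wrist force passes 120 N, or if a joint passes its speed limit or range.

ROBOT

A 6-joint arm with a two-finger parallel gripper is mounted at the origin on the work surface. World frame = base frame: x ahead of the robot, y to its left, z up, the work surface at z = 0. Lengths are in m, angles in degrees, forces in N, time in s.
With the tool pointing down it reaches from about 0.375 to 0.9 m from the base axis. Payload 3.1 kg.
Tool frame: the origin (TCP) lies on the front face of the gripper's body, between the roots of the fingers; the fingertips stand 73 mm ahead of it and the grasp point (between the pads) lies 54 mm ahead of it; x points along the fingers, z is the direction in which the jaws open and shut, and the axes are right-handed (so a half turn about x gives the same grasp; the last joint's range is limited). The gripper opens to 85 mm and grips with 20 to 120 N. Pads are 22 mm wide; open, the fingers measure 114 mm over their backs; the gripper's body (76 mm by 85 mm) begins 54 mm behind the grasp point. The pads swing forward as they close: fully open they stand 13 mm farther back than shut.
Start: joints at [67.007, 30.224, 82.088, -0, 67.689, -10.227], TCP at [0.138, 0.61, 0.304] pointing down, gripper open.
Joint ranges: [-176.69, 176.69], [-43.24, 126.21], [12.49, 139.97], [-82, 262], [0, 151.66], [-163.58, 163.58]. Speed limits (degrees/s): [159.86, 159.86, 180, 180, 180, 180].

INTERFACE

Orientations are given as [roll, pitch, yaw] about the fixed x, y, z axes, in that order (R = Rz(yaw) Ry(pitch) Rx(roll)).
In Python, from workcell import env gives the robot as it stands.
- The arm moves only by the shell command python3 -m pendant 'ROWS' [FORCE]. ROWS is JSON, a list that holds one entry, the list of rows, each a list of 7 numbers: the turn, a rotation vector about the tool's x, y, z in rad, then the shift along the tool's x, y, z in m, then the closure in counts, from 0 (fully open) to 255 (shut). In form: [[[rx, ry, rz, x, y, z, hand], ...]]. A call has 1 to 12 rows; each row shifts and turns the pose as measured when the row begins, along the tool's axes as they then stand; what a row does not reach is not made up. A row lasts 1/8 s, in which the tool goes at most 62.5 mm and 10.7 degrees, less where a joint would pass 70% of its speed; a pose out of reach is approached as far as the arm can. A call with a gripper value outside its range is refused whole. The fingers move at their own pace and stop on an object; FORCE is the grip in N (left out, the last holds). Time passes only in rows, so rows that do not move let the fingers close. It gives the time, the measured TCP pose, the force and the opening at its end, in the units of the state.
- env.get_state(): the state, without advancing time (a new reading comes with each control period).
- env.grab_frame(name): name is "side" or "top" or "wrist"; returns a dict with "pixels" (384x512x3 uint8, red, green, blue), "camera_matrix" (3x3 intrinsics, pixels), "dist_coeffs" ([k1, k2, p1, p2, k3] as OpenCV has them; the pictures are not rectified), "R" (3x3) and "t" (3): a world point X has camera coordinates R X + t; the wrist camera has in their place "tool_from_camera" (4x4, takes a point from camera to tool coordinates, whose origin is the TCP and whose axes are the tool frame's). Camera axes: x right, y down, z forward; pixel columns grow to the right and rows downward; lengths in m; the calibration is good to about 2 mm. A picture is of the moment at which its call begins: read the wrist's pose just before it. There is no depth.
- env.hand_in(): hands the job in, once; it reports no verdict.
Trained networks look in a picture, given as the dict that the camera call returned (one of the last four; its "shot" number tells which), for a name from the list of things; names that differ only in an ending like _2 or _b are one class to them, and where a whole thing is asked for, a point or a joint stands for the part that bears it (a point fixed in the world has none). Each returns a list of dicts, best first, with "confidence" (0 to 1); they miss things now and then, are a little off and sometimes report something else, mostly with a low value. They report only what shows in the picture. A call takes as long as a camera call.
- env.recognise(picture, thing): "point" ([x, y, z] in m, in world coordinates, good to about 4 mm: the middle of the surface that is visible of it).
- env.place_of(picture, thing): "point" ([x, y, z] in m, in world coordinates, good to about 4 mm: a listed point, or the origin of a listed thing).
The state is a dict: "time_s": time; "joint_positions": joint angles; "joint_vel": joint speeds; "effort": joint torques, N m; "tool_pos": TCP position; "tool_rot": TCP orientation; "contact_force": force on the tool from outside, world axes, zero at the start; "wrist_torque": the same for the moment, N m; "gripper_width": finger opening in m.
Only numpy, scipy, OpenCV 4.12 (cv2) and the standard library are available. Lean on these libraries where they do the work, as an engineer would, in place of code of your own. Each camera call takes 0.05 s, during which the arm holds its last target. There are 200 camera calls.

## Working session

There is one attempt and no reset: what is moved stays moved. The work goes in short steps, Python scripts to look and compute and a shell command to move; the robot and the scene stay as the last step left them, time stands still between calls to the robot, and variables do not carry over. Pictures are saved under pics/ and viewed, about 8 in all and at most 12, crops included, and the job is handed in when it is done.

```bash
mkdir -p pics; ls
cat > h.py <<'E'
from workcell import env
import numpy as np, cv2
from scipy.spatial.transform import Rotation as Ro
def shot(n,f=None):
    p=env.grab_frame(n)
    if f: cv2.imwrite('pics/'+f,p['pixels'][:,:,::-1])
    return p
def find(p,things,fn='place_of'):
    for t in things:
        r=getattr(env,fn)(p,t)
        print(t,[(np.round(np.array(d['point'])*1000,1).tolist(),round(d['confidence'],2)) for d in r[:2]])
def st():
    s=env.get_state()
    print({k:np.round(s[k],4).tolist() for k in('time_s','tool_pos','tool_rot','contact_force','wrist_torque','gripper_width','joint_positions')})
    return s
E
python3 - <<'E'
from h import *
s=st()
a=shot('side','s1.png');b=shot('top','t1.png')
cv2.imwrite('pics/both.png',cv2.resize(np.hstack([a['pixels'],b['pixels']])[:,:,::-1],(800,300)))
T=['machine','pocket','step','claw','holder','holder_seat','holder_grip','lever_bar','cup','sugar_jar','capsule0','capsule1','saucer','spoon']
print('side');find(a,T);print('top');find(b,T)
for p in(a,b):print(np.round(-p['R'].T@p['t'],3),p['R'][2].round(2))
st()
E
```

```text
pics
{'time_s': 0.0, 'tool_pos': [0.1379, 0.609, 0.3029], 'tool_rot': [170.1967, 89.8759, -112.5659], 'contact_force': [0.0262, 0.3835, 0.389], 'wrist_torque': [-0.0177, -0.0057, -0.0251], 'gripper_width': 0.0857, 'joint_positions': [67.0063, 30.2789, 82.1575, -0.001, 67.6877, -10.2307]}
side
machine [([574.8, 205.6, -1.7], 0.58)]
pocket [([555.5, 129.2, 151.0], 0.8)]
step [([535.2, 89.2, 154.2], 0.72)]
claw [([555.8, 141.7, 156.0], 0.85), ([683.7, -370.3, 2.0], 0.4)]
holder [([561.7, -218.2, 3.5], 0.83)]
holder_seat [([562.1, -221.0, 37.5], 0.64)]
holder_grip [([450.8, -257.2, 39.1], 0.82), ([746.2, -151.7, 2.0], 0.15)]
lever_bar [([532.5, 82.6, 327.3], 0.78)]
cup [([555.1, 120.8, 38.0], 0.89)]
sugar_jar [([680.8, -370.9, 2.1], 0.72), ([536.1, 85.4, 326.6], 0.37)]
capsule0 [([742.2, -250.4, 1.9], 0.78), ([747.4, -153.7, -1.4], 0.73)]
capsule1 [([742.2, -250.4, 1.9], 0.78), ([747.4, -153.7, -1.4], 0.73)]
saucer [([366.3, -500.5, 0.9], 0.96)]
spoon [([301.4, -340.3, 1.2], 0.77)]
top
machine []
pocket [([554.4, 127.1, 146.4], 0.81), ([540.1, 87.2, 321.9], 0.42)]
step [([535.7, 90.5, 15
[... 183 characters left out ...]
_bar [([539.5, 85.2, 323.9], 0.64)]
cup [([558.5, 123.2, 37.9], 0.64)]
sugar_jar [([685.5, -370.6, -1.5], 0.64)]
capsule0 [([747.8, -156.4, 5.7], 0.79), ([744.5, -249.9, 1.2], 0.57)]
capsule1 [([747.8, -156.4, 5.7], 0.79), ([744.5, -249.9, 1.2], 0.57)]
saucer [([368.7, -499.5, -0.9], 0.93)]
spoon [([302.4, -338.8, -3.4], 0.78)]
[ 0.019 -0.879  1.214] [ 0.37  0.56 -0.74]
[ 0.457 -0.144  1.225] [ 0.07  0.01 -1.  ]
{'time_s': 1.5, 'tool_pos': [0.1381, 0.6095, 0.3039], 'tool_rot': [-115.9802, 89.9992, -38.7449], 'contact_force': [0.2619, 0.2148, 0.6176], 'wrist_torque': [-0.0103, 0.0221, 0.0834], 'gripper_width': 0.0856, 'joint_positions': [67.0077, 30.2233, 82.0863, -0.0009, 67.6907, -10.2272]}
```

View pics/both.png

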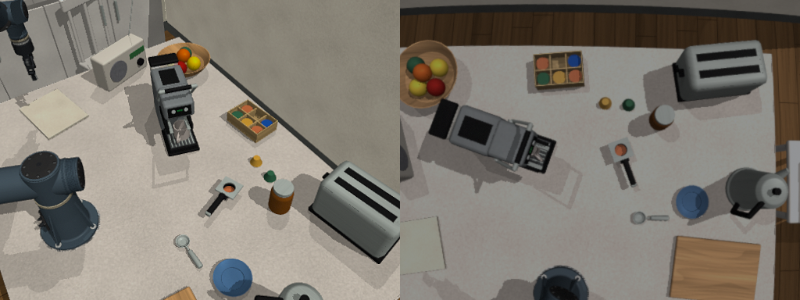

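Run:
```python
import cv2,numpy as np
t=cv2.imread('pics/t1.png');s=cv2.imread('pics/s1.png')
A=cv2.resize(t[115:245,10:210],(800,520),interpolation=cv2.INTER_CUBIC)
cv2.imwrite('pics/c1.png',A)
```

```text
(no output)
```

View pics/c1.png

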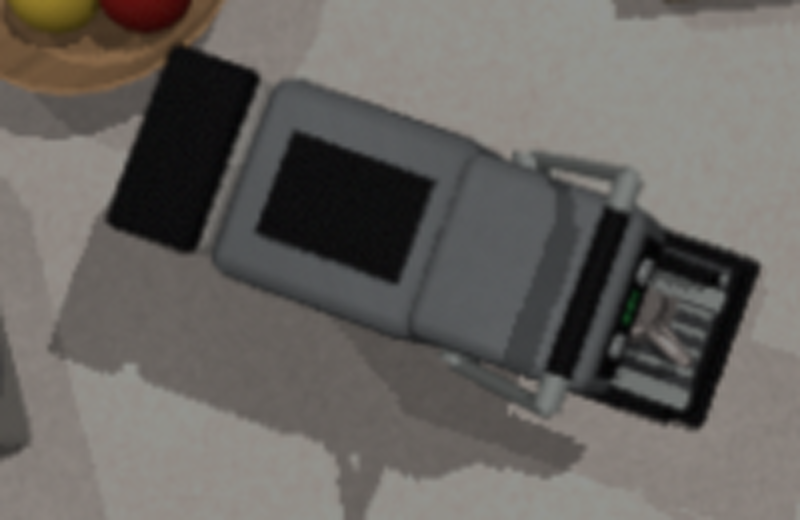

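```bash
cat >> h.py <<'E'
def ray(p,uv,z,T=None):
    K,D=np.array(p['camera_matrix']),np.array(p['dist_coeffs'])
    n=cv2.undistortPoints(np.array([[uv]],float),K,D)[0,0]
    R,t=np.array(p['R']),np.array(p['t']).ravel()
    c=-R.T@t; d=R.T@np.array([n[0],n[1],1]); return c+d*(z-c[2])/d[2]
def proj(p,X):
    R,t=np.array(p['R']),np.array(p['t']).ravel()
    return cv2.projectPoints(np.atleast_2d(X).astype(float),cv2.Rodrigues(R)[0],t,np.array(p['camera_matrix']),np.array(p['dist_coeffs']))[0][:,0]
E
python3 - <<'E'
from h import *
p=shot('top')
c=lambda x,y:(10+(x+.5)/4-.5,115+(y+.5)/4-.5)
def ang(a,b,z,off=0):
    A,B=ray(p,c(*a),z),ray(p,c(*b),z); d=B-A
    print(A.round(4),B.round(4),'len',np.linalg.norm(d).round(4),'yaw',(np.degrees(np.arctan2(d[1],d[0]))+off).round(2))
ang((437,180),(298,132),.25);ang((400,283),(257,232),.25)
ang((437,180),(400,283),.25,0);ang((298,132),(257,232),.25)
ang((760,262),(700,425),.038)
ang((632,185),(550,405),.327)
ang((258,75),(190,250),.22);
E
```

```text
[0.6102 0.2029 0.25  ] [0.6393 0.2948 0.25  ] len 0.0964 yaw 72.46
[0.5454 0.223  0.25  ] [0.5754 0.3175 0.25  ] len 0.0992 yaw 72.36
[0.6102 0.2029 0.25  ] [0.5454 0.223  0.25  ] len 0.0679 yaw 162.78
[0.6393 0.2948 0.25  ] [0.5754 0.3175 0.25  ] len 0.0678 yaw 160.38
[0.5865 0.0297 0.038 ] [0.4641 0.0702 0.038 ] len 0.129 yaw 161.69
[0.5974 0.062  0.327 ] [0.4713 0.1036 0.327 ] len 0.1327 yaw 161.73
[0.6823 0.3382 0.22  ] [0.5665 0.3767 0.22  ] len 0.122 yaw 161.61
```

```bash
cat >> h.py <<'E'
def pose(s=None):
    s=s or env.get_state()
    return np.array(s['tool_pos']),Ro.from_euler('xyz',s['tool_rot'],degrees=True).as_matrix()
def Rdown(yaw,pitch=0):
    # tool x down, z = jaw along y of a frame with given yaw; pitch: rotate about that frame's y (deg, + = inner(+x) end down)
    B=Ro.from_euler('ZY',[yaw,pitch],degrees=True).as_matrix()
    return B@np.array([[0,1,0],[0,0,1],[-1,0,0]],float).T.T if False else B@np.column_stack([[0,0,-1],[-1,0,0],[0,1,0]])
def plan(wps,hand,s=None):
    """wps: list of (pos,R,nrows); prints rows"""
    p,R=pose(s); out=[]
    for q,Q,n in wps:
        q=np.array(q); Q=R if Q is None else Q
        rv=Ro.from_matrix(R.T@Q).as_rotvec()
        p0,R0=p,R
        for i in range(n):
            p1=p0+(q-p0)*(i+1)/n; R1=R0@Ro.from_rotvec(rv*(i+1)/n).as_matrix()
            out.append(list(np.round(Ro.from_matrix(R.T@R1).as_rotvec(),3))+list(np.round(R.T@(p1-p),4))+[hand]); p,R=p1,R1
    print('[['+','.join('['+','.join('%g'%v for v in r)+']' for r in out)+']]',len(out))
E
python3 - <<'E'
from h import *
p,R=pose();print(R.round(3))
for y in(20.4,200.4):
    print(y,np.degrees(Ro.from_matrix(R.T@Rdown(y)).as_rotvec()).round(1), np.linalg.det(Rdown(y)))
w=shot('wrist');print(np.round(w['tool_from_camera'],3),w['camera_matrix'])
Q=Rdown(20.4)
plan([((.30,.32,.40),None,6),((.39,.04,.38),None,6)],0)
E
```

```text
[[ 0.    -0.975  0.221]
 [ 0.     0.221  0.975]
 [-1.    -0.     0.   ]]
20.4 [-33.2   0.    0. ] 0.9999999999999999
200.4 [146.8   0.   -0. ] 1.0000000000000007
[[ 0.    -0.317  0.948 -0.069]
 [ 0.001 -0.948 -0.317  0.083]
 [ 1.     0.001  0.    -0.   ]
 [ 0.     0.     0.     1.   ]] [[273.16374007   0.         258.62086435]
 [  0.         273.16374007 194.39121895]
 [  0.           0.           1.        ]]
[[[0,0,0,-0.016,-0.037,-0.0411,0],[0,0,0,-0.016,-0.037,-0.0411,0],[0,0,0,-0.016,-0.037,-0.0411,0],[0,0,0,-0.016,-0.037,-0.0411,0],[0,0,0,-0.016,-0.037,-0.0411,0],[0,0,0,-0.016,-0.037,-0.0411,0],[0,0,0,0.0033,-0.0249,-0.0422,0],[0,0,0,0.0033,-0.0249,-0.0422,0],[0,0,0,0.0033,-0.0249,-0.0422,0],[0,0,0,0.0033,-0.0249,-0.0422,0],[0,0,0,0.0033,-0.0249,-0.0422,0],[0,0,0,0.0033,-0.0249,-0.0422,0]]] 12
```

```bash
cat >> h.py <<'E'
def T(yaw,tilt=0):
    return Ro.from_euler('ZY',[yaw,tilt],degrees=True).as_matrix()@np.column_stack([[0,0,-1],[1,0,0],[0,-1,0]])
E
python3 - <<'E'
from h import *
plan([((.27,.37,.41),None,5),((.36,.10,.42),None,5),((.49,-.04,.40),None,3)],0)
E
```

```text
[[[0,0,0,-0.0212,-0.0363,-0.0409,0],[0,0,0,-0.0212,-0.0363,-0.0409,0],[0,0,0,-0.0212,-0.0363,-0.0409,0],[0,0,0,-0.0212,-0.0363,-0.0409,0],[0,0,0,-0.0212,-0.0363,-0.0409,0],[0,0,0,-0.002,-0.0295,-0.0487,0],[0,0,0,-0.002,-0.0295,-0.0487,0],[0,0,0,-0.002,-0.0295,-0.0487,0],[0,0,0,-0.002,-0.0295,-0.0487,0],[0,0,0,-0.002,-0.0295,-0.0487,0],[0,0,0,0.0067,-0.0526,-0.0359,0],[0,0,0,0.0067,-0.0526,-0.0359,0],[0,0,0,0.0067,-0.0526,-0.0359,0]]] 13
```

```bash
python3 -m pendant '[[[0,0,0,-0.021,-0.036,-0.041,0],[0,0,0,-0.021,-0.036,-0.041,0],[0,0,0,-0.021,-0.036,-0.041,0],[0,0,0,-0.021,-0.036,-0.041,0],[0,0,0,-0.021,-0.036,-0.041,0],[0,0,0,-0.002,-0.03,-0.049,0],[0,0,0,-0.002,-0.03,-0.049,0],[0,0,0,-0.002,-0.03,-0.049,0],[0,0,0,-0.002,-0.03,-0.049,0],[0,0,0,-0.002,-0.03,-0.049,0],[0,0,0,0.006,-0.04,-0.045,0],[0,0,0,0.006,-0.04,-0.045,0]]]'
python3 - <<'E'
from h import *
st()
E
```

```text
time_s: 3.1
tool_pos: [0.4282, -0.0214, 0.4141]
tool_rot: [-70.2, 89.0, 7.5]
contact_force: [0.2, 1.2, 0.3]
gripper_width: 0.0856
{'time_s': 3.1, 'tool_pos': [0.4282, -0.0214, 0.4141], 'tool_rot': [-70.1999, 88.9557, 7.5108], 'contact_force': [0.2152, 1.1894, 0.3249], 'wrist_torque': [0.043, 0.025, -0.011], 'gripper_width': 0.0856, 'joint_positions': [-18.1153, 6.4981, 99.9379, 0.4732, 72.6231, -95.9636]}
```

Run:
```python
from h import *
s=env.get_state()
w=shot('wrist','w1.png')
import pickle;pickle.dump((s,w),open('w1.pkl','wb'))
```

```text
(no output)
```

View pics/w1.png

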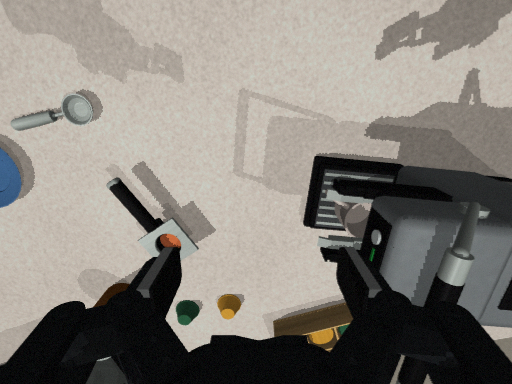

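Run:
```python
import cv2
t=cv2.imread('pics/w1.png')
cv2.imwrite('pics/c2.png',cv2.resize(t[160:275,300:410],None,fx=5,fy=5,interpolation=cv2.INTER_CUBIC)*1)
```

```text
(no output)
```

View pics/c2.png

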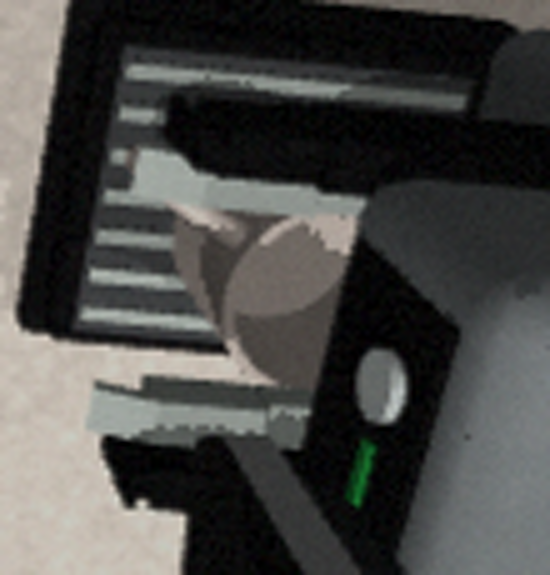

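```bash
cat >> h.py <<'E'
def wcam(s,w):
    p,R=pose(s);M=np.array(w['tool_from_camera']);Rc=R@M[:3,:3];c=p+R@M[:3,3]
    return {**w,'R':Rc.T,'t':-Rc.T@c}
O=np.array([.576,.206,0]);YAW=71.9
def mach(X): return Ro.from_euler('z',-YAW,degrees=True).apply(np.array(X)-O)
def world(X): return Ro.from_euler('z',YAW,degrees=True).apply(X)+O
E
python3 - <<'E'
from h import *
import pickle
s,w=pickle.load(open('w1.pkl','rb'));p=wcam(s,w)
c=lambda x,y:(300+(x+.5)/5-.5,160+(y+.5)/5-.5)
for n,a in dict(upbreak=(205,207),lowbreak=(142,403),upin2=(320,212),lowin2=(268,405),upout=(205,173),upout2=(360,190)).items():
    print(n,mach(ray(p,c(*a),.154)).round(4)*1000)
for n,a in dict(uptip=(132,188),lowtip=(95,382)).items():
    print(n,mach(ray(p,c(*a),.146)).round(4)*1000)
for n,a in dict(f1=(18,325),f2=(72,5)).items(): print(n,mach(ray(p,c(*a),.038)).round(4)*1000)
# holder
pts=[(186.5-4,248.5)]
for q in[(-.125,-.062,.25),(-.125,.062,.25)]: print(proj(p,world(np.array(q))))
# overlay
im=w['pixels'][:,:,::-1].copy()
for dy in(0,):
  for q in [(-.1515,y,.154) for y in(.0285,-.0285)]+[(-.1595,y,.16) for y in(.0425,-.0425)]: print(q,(np.array(proj(p,world(np.array(q)))[0])-[300,160])*5)
find(w,['holder','holder_grip','holder_seat'])
E
```

```text
upbreak [-151.7   40.2  154. ]
lowbreak [-157.2  -17.5  154. ]
upin2 [-121.8   41.8  154. ]
lowin2 [-123.   -14.7  154. ]
upout [-153.5   49.3  154. ]
upout2 [-113.    48.8  154. ]
uptip [-168.9   40.8  146. ]
lowtip [-168.6  -16.5  146. ]
f1 [-167.1  -51.4   38. ]
f2 [-167.6   66.    38. ]
[[371.42994045 322.66359984]]
[[403.16171182 218.61620858]]
(-0.1515, 0.0285, 0.154) [194.53389193 246.90198738]
(-0.1515, -0.0285, 0.154) [153.06108514 438.24554212]
(-0.1595, 0.0425, 0.16) [181.16512352 202.12873568]
(-0.1595, -0.0425, 0.16) [120.1079663  491.86898128]
holder [([558.9, -216.8, -1.6], 0.57)]
holder_grip [([447.7, -262.5, 36.6], 0.76)]
holder_seat [([560.3, -219.8, 30.6], 0.88)]
```

Run:
```python
from h import *
import pickle
s,w=pickle.load(open('w1.pkl','rb'));p=wcam(s,w)
print('tray top cam',mach([.5865,.0297,.038]).round(4),mach([.4641,.0702,.038]).round(4))
for a in[(304,226),(315.5,155)]: print(mach(ray(p,a,.038)).round(4))
t=cv2.imread('pics/t1.png')
q=env.grab_frame('top')
for X in[(-.1515,.040,.154),(-.1515,-.0165,.154),(-.1675,.040,.146),(-.1675,-.0165,.146),(-.1595,.054,.16),(-.1595,-.031,.16)]:
    u=proj(q,world(np.array(X)))[0]; print(X,((u-[120,145])*8).round())
cv2.imwrite('pics/c3.png',cv2.resize(q['pixels'][145:225,120:215,::-1],None,fx=8,fy=8,interpolation=cv2.INTER_CUBIC)[:600])
```

```text
tray top cam [-0.1643 -0.0648  0.038 ] [-0.1638  0.0642  0.038 ]
[-0.1652 -0.054   0.038 ]
[-0.1667  0.0755  0.038 ]
(-0.1515, 0.04, 0.154) [445. 523.]
(-0.1515, -0.0165, 0.154) [503. 365.]
(-0.1675, 0.04, 0.146) [494. 540.]
(-0.1675, -0.0165, 0.146) [551. 382.]
(-0.1595, 0.054, 0.16) [450. 570.]
(-0.1595, -0.031, 0.16) [537. 330.]
```

View pics/c3.png

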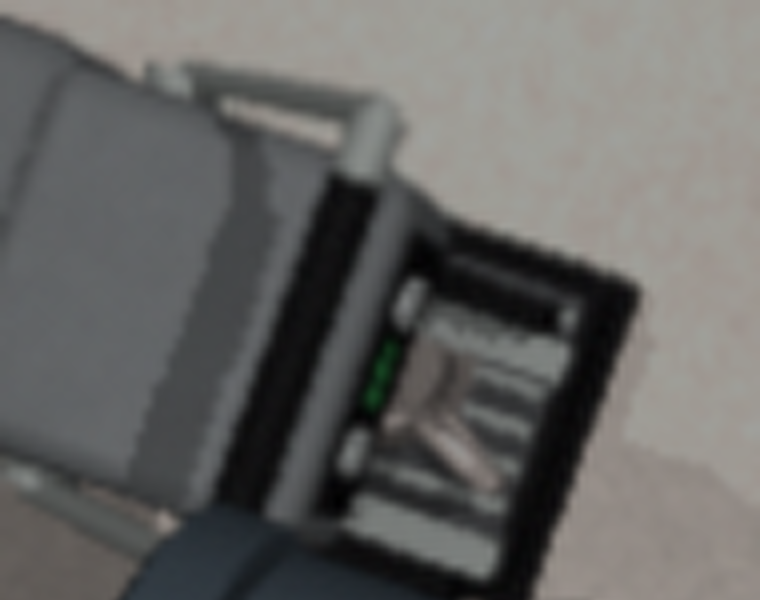

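Run:
```python
from h import *
Q=T(20.8,-15);g=np.array([.448,-.2605,.041])
t=g-Q[:,0]*.054;print(t)
plan([(t-Q[:,0]*.09,Q,15)],0)
```

```text
[ 0.43493466 -0.26546306  0.09315999]
[[[0.17,-0.021,0.006,0.0155,-0.0025,-0.0169,0],[0.17,-0.021,0.006,0.0151,-0.0054,-0.0165,0],[0.17,-0.021,0.006,0.0147,-0.0083,-0.0157,0],[0.17,-0.021,0.006,0.0143,-0.0109,-0.0143,0],[0.17,-0.021,0.006,0.014,-0.0133,-0.0126,0],[0.17,-0.021,0.006,0.0136,-0.0153,-0.0104,0],[0.17,-0.021,0.006,0.0134,-0.017,-0.008,0],[0.17,-0.021,0.006,0.0131,-0.0182,-0.0052,0],[0.17,-0.021,0.006,0.0129,-0.0189,-0.0024,0],[0.17,-0.021,0.006,0.0128,-0.0192,0.0006,0],[0.17,-0.021,0.006,0.0127,-0.0189,0.0036,0],[0.17,-0.021,0.006,0.0127,-0.0181,0.0065,0],[0.17,-0.021,0.006,0.0127,-0.0169,0.0092,0],[0.17,-0.021,0.006,0.0128,-0.0152,0.0116,0],[0.17,-0.021,0.006,0.013,-0.0131,0.0138,0]]] 15
```

```bash
python3 -m pendant '[[[0.17,-0.021,0.006,0.015,-0.003,-0.017,0],[0.17,-0.021,0.006,0.015,-0.006,-0.016,0],[0.17,-0.021,0.006,0.015,-0.008,-0.016,0],[0.17,-0.021,0.006,0.014,-0.011,-0.014,0],[0.17,-0.021,0.006,0.014,-0.013,-0.013,0],[0.17,-0.021,0.006,0.014,-0.015,-0.01,0],[0.17,-0.021,0.006,0.013,-0.017,-0.008,0],[0.17,-0.021,0.006,0.013,-0.018,-0.005,0],[0.17,-0.021,0.006,0.013,-0.019,-0.002,0],[0.17,-0.021,0.006,0.013,-0.019,0.001,0],[0.17,-0.021,0.006,0.013,-0.019,0.004,0],[0.17,-0.021,0.006,0.013,-0.018,0.006,0]]]' | head -3
python3 - <<'E'
from h import *
Q=T(20.8,-15);g=np.array([.448,-.2605,.041])
t=g-Q[:,0]*.054
plan([(t-Q[:,0]*.06,Q,6),(t,Q,4)],0)
E
```

```text
time_s: 4.85
tool_pos: [0.4137, -0.2032, 0.2274]
tool_rot: [74.1, 76.1, 32.7]
[[[0.08,-0.009,0.002,0.0111,-0.0105,0.0075,0],[0.08,-0.009,0.002,0.0111,-0.0099,0.0082,0],[0.08,-0.009,0.002,0.0112,-0.0093,0.0089,0],[0.08,-0.009,0.002,0.0113,-0.0086,0.0095,0],[0.08,-0.009,0.002,0.0113,-0.0078,0.0101,0],[0.08,-0.009,0.002,0.0114,-0.007,0.0105,0],[0,0,0,0.015,-0,-0,0],[0,-0,0,0.015,0,0,0],[0,0,0,0.015,-0,-0,0],[0,0,0,0.015,-0,-0,0]]] 10
```

```bash
python3 -m pendant '[[[0.16,-0.018,0.004,0.022,-0.020,0.0157,0],[0.16,-0.018,0.004,0.0225,-0.018,0.0184,0],[0.16,-0.018,0.004,0.0227,-0.0148,0.0206,0],[0,0,0,0,0,0,0]]]' | head -3
python3 - <<'E'
from h import *
s=st();w=shot('wrist','w2.png')
find(wcam(s,w)|{} if False else w,['holder_grip','holder_seat'])
Q=T(20.8,-15);g=np.array([.448,-.2605,.041])
t=g-Q[:,0]*.054
plan([(t,Q,3)],0)
E
```

```text
time_s: 5.35
tool_pos: [0.4256, -0.2663, 0.1517]
tool_rot: [90.5, 74.9, 21.0]
{'time_s': 5.35, 'tool_pos': [0.4256, -0.2663, 0.1517], 'tool_rot': [90.5052, 74.856, 20.9786], 'contact_force': [-0.5645, 0.3372, 0.144], 'wrist_torque': [-0.0137, 0.1398, -0.0287], 'gripper_width': 0.0859, 'joint_positions': [-51.4416, 34.6984, 111.8005, 28.0711, 31.9545, -5.6698]}
holder_grip [([448.7, -262.6, 39.2], 0.57)]
holder_seat [([559.7, -220.0, 31.0], 0.89), ([558.2, -217.7, -3.3], 0.15)]
[[[-0.001,0,-0.001,0.0201,-0.0024,0.0012,0],[-0.001,0,-0.001,0.0201,-0.0024,0.0012,0],[-0.001,0,-0.001,0.0201,-0.0023,0.0012,0]]] 3
```

View pics/w2.png

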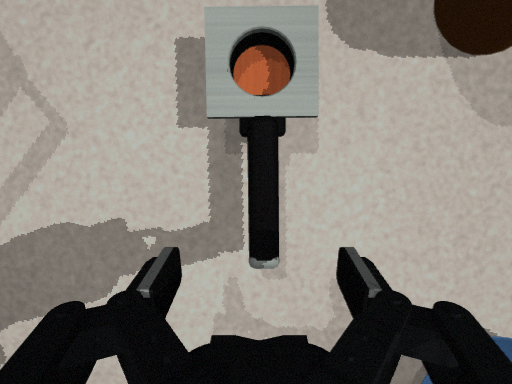

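Run:
```python
from h import *
s=env.get_state();w=shot('wrist');p=wcam(s,w)
P={n:ray(p,a,z) for n,a,z in[('end',(264,258),.05),('fl',(207,117),.042),('fr',(319,117),.042),('bl',(205.5,7),.042),('br',(318,6),.042)]}
for k,v in P.items():print(k,v.round(4))
c=sum(P[k] for k in('fl','fr','bl','br'))/4
d=(P['bl']+P['br'])-(P['fl']+P['fr']);y=np.degrees(np.arctan2(d[1],d[0]));print(c,y,np.linalg.norm(d)/2)
g=c+Ro.from_euler('z',y,degrees=True).apply([-.12,0,0]);g[2]=.041;print(g, np.linalg.norm(P['end'][:2]-c[:2]))
Q=T(y,-15);t=g-Q[:,0]*.054;plan([(t,Q,4)],0)
```

```text
end [ 0.4287 -0.2674  0.05  ]
fl [ 0.5085 -0.1935  0.042 ]
fr [ 0.5368 -0.2689  0.042 ]
bl [ 0.5797 -0.1665  0.042 ]
br [ 0.6081 -0.2403  0.042 ]
[ 0.55825855 -0.21730307  0.042     ] 21.34973057683063 0.07647252722273305
[ 0.44649348 -0.26099024  0.041     ] 0.13891765998261688
[[[-0.003,0.001,-0.001,0.015,-0.0022,0.0008,0],[-0.003,0.001,-0.001,0.015,-0.0022,0.0008,0],[-0.003,0.001,-0.001,0.0151,-0.0021,0.0008,0],[-0.003,0.001,-0.001,0.0151,-0.0021,0.0009,0]]] 4
```

```bash
python3 -m pendant '[[[-0.003,0.001,-0.001,0.015,-0.002,0.001,0],[-0.003,0.001,-0.001,0.015,-0.002,0.001,0],[-0.003,0.001,-0.001,0.015,-0.002,0.001,0],[-0.003,0.001,-0.001,0.015,-0.002,0.001,0],[0,0,0,0,0,0,255],[0,0,0,0,0,0,255],[0,0,0,0,0,0,255],[0,0,0,0,0,0,255],[0,0,0,0,0,0,255],[0,0,0,0,0,0,255]]]' 80
python3 - <<'E'
from h import *
s=st()
Q=T(21.35,-15)
p,R=pose(s);plan([(p+[0,0,.05],R,3)],255)
E
```

```text
time_s: 6.8
tool_pos: [0.4352, -0.2652, 0.0909]
tool_rot: [89.7, 75.0, 21.3]
contact_force: [0.2, 0.3, -0.8]
gripper_width: 0.0209
{'time_s': 6.8, 'tool_pos': [0.4352, -0.2652, 0.0909], 'tool_rot': [89.7344, 75.038, 21.3132], 'contact_force': [0.2273, 0.2896, -0.7566], 'wrist_torque': [-0.0535, 0.2324, -0.0296], 'gripper_width': 0.0209, 'joint_positions': [-50.3598, 42.2279, 111.8609, 35.0673, 25.2504, -13.7515]}
[[[0,0,0,-0.0161,0.0043,0,255],[0,0,0,-0.0161,0.0043,0,255],[0,0,0,-0.0161,0.0043,0,255]]] 3
```

```bash
python3 - <<'E'
from h import *
shot('wrist','g0.png')
E
python3 -m pendant '[[[0,0,0,-0.016,0.0043,0,255],[0,0,0,-0.016,0.0043,0,255],[0,0,0,-0.016,0.0043,0,255],[0,0,0,-0.016,0.0043,0,255],[0,0,0,0,0,0,255]]]'
python3 - <<'E'
from h import *
st();shot('wrist','g1.png')
a=cv2.imread('pics/g0.png');b=cv2.imread('pics/g1.png')
cv2.imwrite('pics/g.png',cv2.resize(np.hstack([a[:260,130:390],b[:260,130:390]]),None,fx=1.53,fy=1.53))
E
```

```text
time_s: 7.48
tool_pos: [0.4332, -0.2639, 0.1571]
tool_rot: [90.7, 75.3, 22.4]
contact_force: [0.3, -0.3, -3.5]
gripper_width: 0.0209
{'time_s': 7.475, 'tool_pos': [0.4332, -0.2639, 0.1571], 'tool_rot': [90.6932, 75.3012, 22.3893], 'contact_force': [0.2519, -0.2843, -3.465], 'wrist_torque': [-0.2786, 0.5682, -0.0113], 'gripper_width': 0.0209, 'joint_positions': [-50.3646, 34.2811, 110.6757, 26.1386, 33.3717, -3.7983]}
```

View pics/g.png

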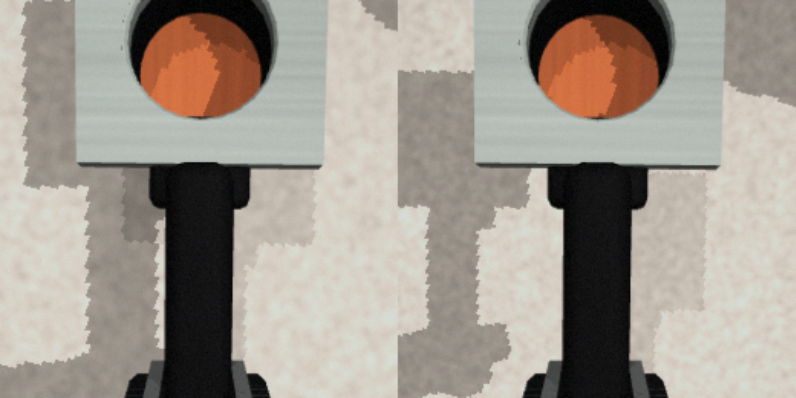

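```bash
cat >> h.py <<'E'
# holder in tool, from grasp instant
_p=np.array([.4352,-.2652,.0909]);_R=Ro.from_euler('xyz',[89.7344,75.038,21.3132],degrees=True).as_matrix()
_H=Ro.from_euler('z',21.35,degrees=True).as_matrix()
DROOP=1.0
def hold(droop=None):
    d=DROOP if droop is None else droop
    D=Ro.from_euler('y',d,degrees=True).as_matrix()
    seat=np.array([.5583,-.2173,.036]); g=_p+_R[:,0]*.054
    sh=_H.T@(seat-g)           # grasp->seat in holder axes
    Rth=_R.T@_H@D
    return Rth, np.array([.054,0,0])+Rth@ (sh)   # R, seat in tool  (droop rotates about grasp)
def tool_for(seat_m,pitch,dyaw=0,droop=None):
    """seat_m in machine frame, holder pitch (+ inner end down)"""
    Rth,st_=hold(droop)
    Rw=Ro.from_euler('ZY',[YAW+dyaw,pitch],degrees=True).as_matrix()
    Rt=Rw@Rth.T
    return world(np.array(seat_m))-Rt@st_,Rt
def where(s=None,droop=None):
    p,R=pose(s);Rth,st_=hold(droop)
    Rh=R@Rth;sm=mach(p+R@st_);e=Ro.from_matrix(Rh).as_euler('ZYX',degrees=True)
    F=Ro.from_euler('z',-YAW,degrees=True).apply((s or env.get_state())['contact_force'])
    inn=sm+Ro.from_euler('z',-YAW,degrees=True).apply(Rh@[.038,0,0])
    print('seat mm',(sm*1000).round(1),'inner edge',(inn*1000).round(1),'dyaw,pitch,roll',(e-[YAW,0,0]).round(2),'F_mach',F.round(1))
E
python3 - <<'E'
from h import *
s=st();where(s)
t,Q=tool_for((-.225,.0115,.166),4.5)
p,R=pose(s);print(t,np.degrees(Ro.from_matrix(R.T@Q).as_rotvec()))
plan([((p+t)/2+[0.02,0,.05],Ro.from_matrix(R)*Ro.from_rotvec(Ro.from_matrix(R.T@Q).as_rotvec()/2) and (Ro.from_matrix(R)*Ro.from_rotvec(Ro.from_matrix(R.T@Q).as_rotvec()/2)).as_matrix(),4),(t,Q,4)],255)
E
```

```text
{'time_s': 7.525, 'tool_pos': [0.4329, -0.2635, 0.1564], 'tool_rot': [91.0674, 75.3272, 22.7509], 'contact_force': [-0.102, -0.1269, -2.7274], 'wrist_torque': [-0.1808, 0.5339, -0.0131], 'gripper_width': 0.0212, 'joint_positions': [-50.366, 34.3519, 110.7098, 26.1481, 33.3671, -3.8085]}
seat mm [-406.6 -111.3   98.8] inner edge [-382.4 -140.5   97.9] dyaw,pitch,roll [-50.39   1.29   0.34] F_mach [-0.2  0.1 -2.7]
[ 0.45511321 -0.12618261  0.23091527] [-49.17549519  11.10061115  -3.09355809]
[[[-0.107,0.024,-0.007,-0.0176,0.0186,-0.0132,255],[-0.107,0.024,-0.007,-0.0174,0.0198,-0.0115,255],[-0.107,0.024,-0.007,-0.0173,0.0209,-0.0098,255],[-0.107,0.024,-0.007,-0.0172,0.0217,-0.0079,255],[-0.107,0.024,-0.007,0.0055,0.01,-0.0134,255],[-0.107,0.024,-0.007,0.0058,0.0114,-0.0121,255],[-0.107,0.024,-0.007,0.006,0.0127,-0.0106,255],[-0.107,0.024,-0.007,0.0061,0.0138,-0.0091,255]]] 8
```

```bash
python3 -m pendant '[[[-0.107,0.024,-0.007,-0.0176,0.0186,-0.0132,255],[-0.107,0.024,-0.007,-0.0174,0.0198,-0.0115,255],[-0.107,0.024,-0.007,-0.0173,0.0209,-0.0098,255],[-0.107,0.024,-0.007,-0.0172,0.0217,-0.0079,255],[-0.107,0.024,-0.007,0.0055,0.01,-0.0134,255],[-0.107,0.024,-0.007,0.0058,0.0114,-0.0121,255],[-0.107,0.024,-0.007,0.006,0.0127,-0.0106,255],[-0.107,0.024,-0.007,0.0061,0.0138,-0.0091,255],[0,0,0,0,0,0,255]]]' >/dev/null
python3 - <<'E'
from h import *
s=st();where(s)
w=shot('wrist','w3.png');import pickle;pickle.dump((s,w),open('w3.pkl','wb'))
t,Q=tool_for((-.215,.0115,.164),4.5)
plan([(t,Q,2)],255)
E
```

```text
{'time_s': 8.65, 'tool_pos': [0.4502, -0.1206, 0.2243], 'tool_rot': [94.1924, 78.5202, 77.7811], 'contact_force': [0.4168, -0.1637, -2.6882], 'wrist_torque': [-0.4593, 0.1642, 0.0104], 'gripper_width': 0.0209, 'joint_positions': [-34.0873, 26.2916, 108.6565, 13.9069, 50.2181, -27.0818]}
seat mm [-221.4   22.4  159.3] inner edge [-183.5   23.4  156.3] dyaw,pitch,roll [1.62 4.51 0.89] F_mach [-0.  -0.4 -2.7]
[[[0.011,-0.009,0.001,-0.0015,0.0038,0.0029,255],[0.011,-0.009,0.001,-0.0015,0.0038,0.0028,255]]] 2
```

View pics/w3.png

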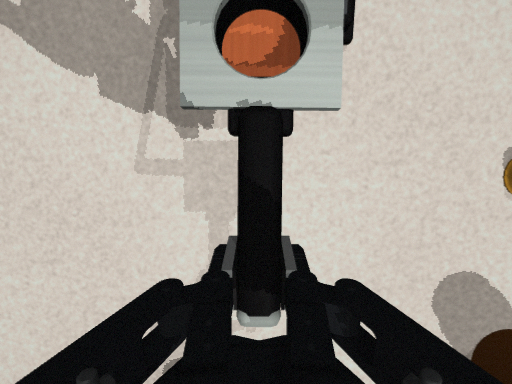

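```bash
python3 -m pendant '[[[0.011,-0.009,0.001,-0.0015,0.0038,0.0029,255],[0.011,-0.009,0.001,-0.0015,0.0038,0.0028,255],[0,0,0,0,0,0,255]]]' >/dev/null
python3 - <<'E'
from h import *
s=env.get_state();where(s)
t,Q=tool_for((-.205,.0115,.162),4.5)
plan([(t,Q,3)],255)
E
```

```text
seat mm [-216.3    8.6  164.2] inner edge [-178.4    8.4  161.2] dyaw,pitch,roll [-0.36  4.48 -0.15] F_mach [ 0.1  0.5 -4.5]
[[[-0.002,0.001,-0,0.0015,0.0035,-0.0007,255],[-0.002,0.001,-0,0.0015,0.0035,-0.0006,255],[-0.002,0.001,-0,0.0015,0.0035,-0.0006,255]]] 3
```

```bash
python3 -m pendant '[[[-0.002,0.001,0,0.0015,0.0035,-0.001,255],[-0.002,0.001,0,0.0015,0.0035,-0.001,255],[-0.002,0.001,0,0.0015,0.0035,-0.001,255],[0,0,0,0,0,0,255]]]' >/dev/null
python3 - <<'E'
from h import *
s=env.get_state();where(s)
t,Q=tool_for((-.190,.0115,.1615),4.5)
plan([(t,Q,4)],255)
w=shot('side')
# project cradle / holder
cv2.imwrite('pics/s3.png',w['pixels'][:,:,::-1]);
for q in [(-.1515,.0115,.154)]: 
    u=proj(w,world(np.array(q)))[0];print(u)
x,y=map(int,u);c=w['pixels'][max(0,y-50):y+50,x-65:x+65,::-1]
cv2.imwrite('pics/c4.png',cv2.resize(c,None,fx=6,fy=6,interpolation=cv2.INTER_CUBIC))
E
```

```text
seat mm [-204.5   12.9  161.8] inner edge [-166.6   12.9  158.8] dyaw,pitch,roll [ 0.01  4.48 -0.03] F_mach [ 0.  -0.1 -3.2]
[[[0,0,-0,0.0008,0.0035,0.0004,255],[0,0,-0,0.0008,0.0035,0.0004,255],[0,0,-0,0.0008,0.0035,0.0004,255],[0,0,-0,0.0008,0.0035,0.0004,255]]] 4
[228.45860246 162.71722455]
```

View pics/c4.png

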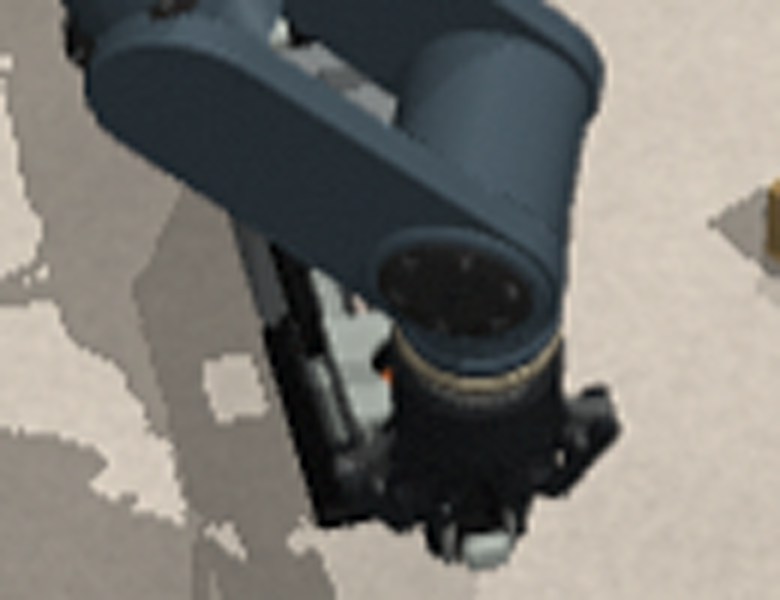

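```bash
python3 -m pendant '[[[0,0,0,0.0008,0.0035,0.0004,255],[0,0,0,0.0008,0.0035,0.0004,255],[0,0,0,0.0008,0.0035,0.0004,255],[0,0,0,0,0,0,255]]]' >/dev/null
python3 - <<'E'
from h import *
s=st();where(s)
t,Q=tool_for((-.184,.0115,.1605),4.5)
plan([(t,Q,3)],255)
E
```

```text
{'time_s': 10.125, 'tool_pos': [0.4651, -0.0959, 0.2265], 'tool_rot': [89.4347, 78.531, 71.575], 'contact_force': [-0.8152, 0.1197, -2.8006], 'wrist_torque': [-0.4899, 0.176, 0.0273], 'gripper_width': 0.0213, 'joint_positions': [-30.6463, 26.1445, 108.3605, 14.9371, 48.9319, -22.9684]}
seat mm [-193.1   11.4  161.6] inner edge [-155.2   11.4  158.6] dyaw,pitch,roll [ 0.    4.49 -0.06] F_mach [-0.1  0.8 -2.8]
[[[0,0,-0,0.0009,0.0029,-0,255],[0,0,-0,0.0009,0.0029,-0,255],[0,0,-0,0.0009,0.0029,-0,255]]] 3
```

```bash
python3 -m pendant '[[[0,0,0,0.0009,0.0035,0,255],[0,0,0,0.0009,0.0035,0,255],[0,0,0,0.0009,0.0035,0,255],[0,0,0,0,0,0,255]]]' >/dev/null
python3 - <<'E'
from h import *
s=env.get_state();where(s);print(s['wrist_torque'])
t,Q=tool_for((-.182,.0115,.157),4.5)
plan([(t,Q,4)],255)
E
```

```text
seat mm [-181.5   11.4  161. ] inner edge [-143.6   11.4  158. ] dyaw,pitch,roll [-0.    4.49 -0.05] F_mach [-0.3  0.5 -2.7]
[-0.48779804  0.15299508  0.00165974]
[[[0,0,-0,0.0009,-0.0003,-0,255],[0,0,-0,0.0009,-0.0003,-0,255],[0,0,-0,0.0009,-0.0003,-0,255],[0,0,-0,0.0009,-0.0003,-0,255]]] 4
```

```bash
for i in 1 2 3; do python3 -m pendant '[[[0,0,0,0.001,-0.0002,0,255]]]' >/dev/null; python3 -c "
from h import *
s=env.get_state();where(s);print(np.round(s['wrist_torque'],2))"; done
```

```text
seat mm [-181.5   11.4  159.9] inner edge [-143.6   11.4  157. ] dyaw,pitch,roll [ 0.    4.5  -0.07] F_mach [-0.8  1.4 -2.2]
[-0.5   0.2  -0.03]
seat mm [-181.5   11.3  158.8] inner edge [-143.7   11.3  155.9] dyaw,pitch,roll [ 0.    4.5  -0.07] F_mach [-0.1 -0.6 -3.3]
[-0.5   0.16 -0.01]
seat mm [-181.6   11.3  157.7] inner edge [-143.7   11.3  154.8] dyaw,pitch,roll [-0.    4.5  -0.07] F_mach [-0.1  0.2 -2.7]
[-0.45  0.17  0.06]
```

```bash
for i in 1 2 3; do python3 -m pendant '[[[0,0,0,0.001,-0.0002,0,255]]]' >/dev/null; python3 -c "
from h import *
s=env.get_state();where(s);print(np.round(s['wrist_torque'],2))"; done
```

```text
seat mm [-181.7   11.3  156.6] inner edge [-143.8   11.3  153.6] dyaw,pitch,roll [-0.01  4.5  -0.07] F_mach [-0.7  0.2 -2.6]
[-0.51  0.13 -0.  ]
seat mm [-181.7   11.3  155.5] inner edge [-143.9   11.3  152.5] dyaw,pitch,roll [-0.01  4.5  -0.06] F_mach [-0.1 -0.6 -3.4]
[-0.47  0.17 -0.  ]
seat mm [-181.8   11.2  154.5] inner edge [-143.9   11.2  151.5] dyaw,pitch,roll [-0.02  4.5  -0.06] F_mach [-1.2  0.  -1.8]
[-0.37  0.14  0.01]
```

```bash
for i in 1 2; do python3 -m pendant '[[[0,0,0,0.0008,-0.0002,0,255]]]' >/dev/null; python3 -c "
from h import *
s=env.get_state();where(s);where(s,0);print(np.round(s['wrist_torque'],2))"; done
```

```text
seat mm [-181.8   11.2  153.7] inner edge [-143.9   11.2  150.8] dyaw,pitch,roll [-0.03  4.48 -0.06] F_mach [-0.4  0.7  0.6]
seat mm [-181.6   11.2  155.8] inner edge [-143.7   11.2  153.5] dyaw,pitch,roll [-0.02  3.48 -0.06] F_mach [-0.4  0.7  0.6]
[-0.14  0.17  0.1 ]
seat mm [-181.8   11.1  153.1] inner edge [-144.    11.1  150.1] dyaw,pitch,roll [-0.03  4.47 -0.06] F_mach [-1.6  0.1  0.8]
seat mm [-181.7   11.1  155.2] inner edge [-143.7   11.1  152.9] dyaw,pitch,roll [-0.03  3.47 -0.06] F_mach [-1.6  0.1  0.8]
[-0.04  0.18  0.07]
```

```bash
sed -i 's/^DROOP=.*/DROOP=0.5/' h.py
python3 - <<'E'
from h import *
s=env.get_state();where(s)
p,R=pose(s); x=Ro.from_euler('z',YAW,degrees=True).apply([1,0,0]); print('machine x,y,z in tool',(R.T@x).round(3),(R.T@Ro.from_euler('z',YAW,degrees=True).apply([0,1,0])).round(3),(R.T@[0,0,1]).round(3))
Q=(Ro.from_rotvec(np.radians(.3)*Ro.from_euler('z',YAW,degrees=True).apply([0,1,0]))*Ro.from_matrix(R)).as_matrix()
Rth,sti=hold();inn=sti+Rth@[.038,0,0]
t=p+R@inn+x*.003+[0,0,.0008]-Q@inn
plan([(t,Q,1)],255)
E
```

```text
seat mm [-181.7   11.1  154.1] inner edge [-143.8   11.1  151.5] dyaw,pitch,roll [-0.03  3.97 -0.06] F_mach [-1.6  0.1  0.8]
machine x,y,z in tool [0.199 0.98  0.003] [-0.001  0.004 -1.   ] [-0.98   0.199  0.002]
[[[-0,0,-0.005,-0.001,0.0036,0,255]]] 1
```

```bash
cat > w.py <<'E'
from h import *
s=env.get_state();where(s);print(round(s['time_s'],2),np.round(s['wrist_torque'],2))
E
python3 -m pendant '[[[0,0,-0.005,-0.001,0.0036,0,255]]]' >/dev/null; python3 w.py; python3 -m pendant '[[[0,0,0,0.0006,0.003,0,255],[0,0,0,0.0006,0.003,0,255]]]' >/dev/null; python3 w.py;  python3 -m pendant '[[[0,0,0,0.0006,0.003,0,255],[0,0,0,0.0006,0.003,0,255]]]' >/dev/null; python3 w.py
```

```text
seat mm [-178.9   10.9  155.2] inner edge [-141.    10.8  152.4] dyaw,pitch,roll [-0.08  4.27 -0.07] F_mach [-0.9  0.2 -1.9]
11.75 [-0.25  0.2   0.04]
seat mm [-172.3   10.7  155.4] inner edge [-134.4   10.6  152.6] dyaw,pitch,roll [-0.07  4.29 -0.13] F_mach [-0.5  0.  -1.5]
12.0 [-0.32  0.15  0.02]
seat mm [-165.6   10.8  155.4] inner edge [-127.7   10.7  152.5] dyaw,pitch,roll [-0.05  4.29 -0.12] F_mach [-1.  -0.1 -1.4]
12.25 [-0.28  0.17  0.03]
```

```bash
for i in 1 2 3 4; do python3 -m pendant '[[[0,0,0,0.0009,0.003,0,255]]]' >/dev/null; python3 w.py; done
```

```text
seat mm [-162.2   10.7  155.1] inner edge [-124.3   10.7  152.2] dyaw,pitch,roll [-0.05  4.29 -0.13] F_mach [-0.7  0.4 -0.7]
12.38 [-0.27  0.16  0.06]
seat mm [-158.8   10.8  154.8] inner edge [-120.9   10.7  152. ] dyaw,pitch,roll [-0.06  4.28 -0.12] F_mach [-0.6 -0.2 -1. ]
12.5 [-0.2   0.17  0.02]
seat mm [-155.5   10.7  154.5] inner edge [-117.6   10.7  151.7] dyaw,pitch,roll [-0.06  4.27 -0.12] F_mach [-1.2  0.8 -0.3]
12.62 [-0.19  0.13  0.01]
seat mm [-152.1   10.7  154.3] inner edge [-114.2   10.7  151.5] dyaw,pitch,roll [-0.07  4.27 -0.13] F_mach [-1.1 -0.1 -1. ]
12.75 [-0.16  0.12  0.  ]
```

```bash
for i in 1 2 3 4 5; do python3 -m pendant '[[[0,0,0,0.0009,0.003,0,255],[0,0,0,0.0009,0.003,0,255]]]' >/dev/null; python3 w.py; done
```

```text
seat mm [-145.4   10.6  153.8] inner edge [-107.5   10.6  150.9] dyaw,pitch,roll [-0.07  4.26 -0.14] F_mach [-1.3  0.5 -0.6]
13.0 [-0.19  0.12  0.06]
seat mm [-138.8   10.5  153.2] inner edge [-100.9   10.5  150.4] dyaw,pitch,roll [-0.08  4.26 -0.15] F_mach [-1.1  0.4  0.6]
13.25 [-0.21  0.16  0.07]
seat mm [-132.2   10.4  152.7] inner edge [-94.3  10.4 149.9] dyaw,pitch,roll [-0.08  4.26 -0.16] F_mach [-2.   0.5  0.8]
13.5 [-0.15  0.19  0.01]
seat mm [-125.5   10.3  152.2] inner edge [-87.6  10.3 149.4] dyaw,pitch,roll [-0.09  4.26 -0.18] F_mach [-1.9 -0.2  1. ]
13.75 [-0.1   0.17  0.02]
seat mm [-118.9   10.2  151.7] inner edge [-81.   10.1 148.9] dyaw,pitch,roll [-0.1   4.26 -0.2 ] F_mach [-1.3  0.4  2.6]
14.0 [-0.03  0.19  0.04]
```

```bash
for i in 1 2 3 4; do python3 -m pendant '[[[0,0,0,0.0007,0.003,0,255],[0,0,0,0.0007,0.003,0,255]]]' >/dev/null; python3 w.py; done
```

```text
seat mm [-112.3   10.2  151.5] inner edge [-74.4  10.2 148.7] dyaw,pitch,roll [-0.09  4.26 -0.2 ] F_mach [-1.9 -0.2  1.6]
14.25 [-0.21  0.17  0.01]
seat mm [-105.7   10.3  151.2] inner edge [-67.8  10.3 148.4] dyaw,pitch,roll [-0.08  4.27 -0.19] F_mach [-2.1  0.2  1.7]
14.5 [-0.18  0.16  0.03]
seat mm [-99.1  10.5 150.8] inner edge [-61.2  10.4 148. ] dyaw,pitch,roll [-0.07  4.28 -0.18] F_mach [-1.3  0.3 -0.1]
14.75 [-0.25  0.21  0.05]
seat mm [-92.4  10.7 150.4] inner edge [-54.5  10.6 147.6] dyaw,pitch,roll [-0.09  4.26 -0.15] F_mach [-0.7 -0.4 -0.4]
15.0 [-0.12  0.11 -0.02]
```

```bash
for i in 1 2 3 4 5; do python3 -m pendant '[[[0,0,0,0.0005,0.002,0,255]]]' >/dev/null; python3 w.py; done
```

```text
seat mm [-90.1  10.7 150.3] inner edge [-52.2  10.6 147.5] dyaw,pitch,roll [-0.09  4.25 -0.14] F_mach [-2.4  0.   0.4]
15.12 [-0.09  0.18  0.06]
seat mm [-87.8  10.6 150.2] inner edge [-49.9  10.6 147.4] dyaw,pitch,roll [-0.1   4.25 -0.14] F_mach [-2.2 -0.1  0.2]
15.25 [-0.09  0.11  0.03]
seat mm [-85.7  10.6 150.2] inner edge [-47.8  10.6 147.4] dyaw,pitch,roll [-0.1   4.24 -0.15] F_mach [-1.1 -0.   0.4]
15.38 [-0.12  0.14 -0.02]
seat mm [-83.5  10.6 150.1] inner edge [-45.6  10.5 147.3] dyaw,pitch,roll [-0.11  4.24 -0.15] F_mach [-1.7  1.3 -0.4]
15.5 [-0.07  0.09 -0.01]
seat mm [-82.7  10.1 149.6] inner edge [-44.8  10.1 146.7] dyaw,pitch,roll [ 0.01  4.43 -0.26] F_mach [-13.2  -0.7   2.6]
15.62 [-1.37  0.59  0.16]
```

```bash
cat > rot.py <<'E'
from h import *
import sys
a,dx,dz,n=float(sys.argv[1]),float(sys.argv[2]),float(sys.argv[3]),int(sys.argv[4])
p,R=pose();yv=Ro.from_euler('z',YAW,degrees=True).apply([0,1,0]);xv=Ro.from_euler('z',YAW,degrees=True).apply([1,0,0])
Rth,sti=hold();inn=sti+Rth@[.038,0,0]
Q=(Ro.from_rotvec(np.radians(a)*yv)*Ro.from_matrix(R)).as_matrix()
wp=[]
for i in range(n):
    Qi=(Ro.from_rotvec(np.radians(a*(i+1)/n)*yv)*Ro.from_matrix(R)).as_matrix()
    wp.append((p+R@inn+(xv*dx+[0,0,dz])*(i+1)/n-Qi@inn,Qi,1))
plan(wp,255)
E
python3 rot.py -2 -.0008 0.0003 2
```

```text
[[[0,-0,0.017,0.0024,-0.0021,-0,255],[0,-0,0.017,0.0024,-0.0021,-0,255]]] 2
```

```bash
for i in 1 2; do python3 -m pendant '[[[0,0,0.017,0.0024,-0.0021,0,255]]]' >/dev/null; python3 w.py; done; python3 rot.py -1 0 0 1
```

```text
seat mm [-82.9  10.3 149.4] inner edge [-44.9  10.4 147.1] dyaw,pitch,roll [ 0.06  3.41 -0.26] F_mach [2.2 0.6 0.8]
15.75 [0.55 0.1  0.14]
seat mm [-82.9  10.5 148.9] inner edge [-44.9  10.5 147.4] dyaw,pitch,roll [ 0.03  2.32 -0.22] F_mach [1.3 0.1 0. ]
15.88 [ 0.31  0.08 -0.02]
[[[0,-0,0.017,0.0026,-0.0017,-0,255]]] 1
```

```bash
for i in 1 2; do python3 -m pendant '[[[0,0,0.015,0.0023,-0.0015,0,255]]]' >/dev/null; python3 w.py; done; python3 rot.py -1 0 0 1
```

```text
seat mm [-82.8  10.6 148.2] inner edge [-44.8  10.6 147.3] dyaw,pitch,roll [ 0.02  1.39 -0.21] F_mach [-1.3 -0.6  0.6]
16.0 [-0.    0.03 -0.  ]
seat mm [-82.8  10.5 147.7] inner edge [-44.8  10.5 147.4] dyaw,pitch,roll [ 0.01  0.46 -0.2 ] F_mach [-1.2  1.7  5.4]
16.12 [0.38 0.18 0.12]
[[[0,-0,0.017,0.0026,-0.0017,-0,255]]] 1
```

```bash
python3 -m pendant '[[[0,0,0.006,0.001,-0.0006,0,255]]]' >/dev/null; python3 w.py
python3 - <<'E'
from h import *
a=shot('side');b=shot('top')
for p in(a,b):find(p,['holder_seat','holder','holder_grip','cup'])
print(world(np.array([-.081,.0,.15])))
w=shot('wrist','w4.png')
E
```

```text
seat mm [-82.8  10.4 147.8] inner edge [-44.8  10.4 147.8] dyaw,pitch,roll [-0.01  0.03 -0.18] F_mach [-2.   1.1  6.6]
16.25 [0.48 0.21 0.17]
holder_seat [([541.6, 130.7, 153.8], 0.45)]
holder [([539.2, 130.6, 114.6], 0.69), ([541.8, 130.0, 150.2], 0.47)]
holder_grip [([506.3, 24.2, 151.5], 0.44)]
cup [([506.1, 22.5, 151.2], 0.71), ([555.7, 125.7, 41.1], 0.52)]
holder_seat [([541.3, 132.9, 153.4], 0.72)]
holder [([537.4, 135.6, 115.3], 0.61), ([371.0, -499.6, 1.4], 0.45)]
holder_grip [([537.4, 134.5, 115.9], 0.56)]
cup [([559.0, 124.6, 35.4], 0.58)]
[0.55083521 0.12900823 0.15      ]
```

View pics/w4.png

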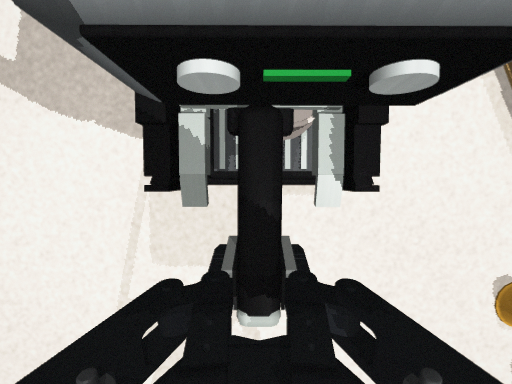

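```bash
python3 -m pendant '[[[0,0,0,-0.0003,0,0,0],[0,0,0,0,0,0,0],[0,0,0,0,0,0,0],[0,0,0,0,0,0,0]]]' | tail -2
python3 - <<'E'
from h import *
a=shot('wrist','w5.png');b=cv2.imread('pics/w4.png')
d=cv2.absdiff(cv2.imread('pics/w5.png'),b)
print('diff handle region',d[110:230,235:285].mean(), 'end', d[305:330,235:285].mean())
st()
p,R=pose();print(mach(p).round(4), mach(p+R[:,0]*.073).round(4))
E
```

```text
contact_force: [-0.1, -1.1, -0.0]
gripper_width: 0.0851
diff handle region 7.362222222222222 end 20.8432
{'time_s': 17.35, 'tool_pos': [0.499, 0.0044, 0.2027], 'tool_rot': [88.8158, 74.6205, 70.9759], 'contact_force': [-0.8623, -0.0265, 0.2824], 'wrist_torque': [-0.1171, -0.0053, 0.028], 'gripper_width': 0.0854, 'joint_positions': [-19.4699, 29.6101, 108.1348, 22.1994, 44.5804, -17.8537]}
[-0.2156  0.0106  0.2027] [-0.1962  0.0102  0.1323]
```

Run:
```python
from h import *
p,R=pose()
Q=T(YAW,0)
p1=p-R[:,0]*.1
tip=world(np.array([-.132,0,.355])); t=tip-Q[:,0]*.073
p2=world(np.array([-.24,0,.42]))
print(mach([.5344,.0828,.327]),mach(p1),mach(t),mach(p2))
plan([(p1,R,3)],0);
plan([(p1,R,3),(p2,Q,3),(t,Q,3)],255)
```

```text
[-0.13002768  0.00126612  0.327     ] [-0.24210264  0.01097962  0.29911079] [-1.32000000e-01  4.08256629e-17  4.28000000e-01] [-2.4000000e-01  2.8784237e-17  4.2000000e-01]
[[[0,0,0,-0.0333,-0,-0,0],[0,0,0,-0.0333,0,0,0],[0,0,0,-0.0333,-0,-0,0]]] 3
[[[0,0,0,-0.0333,-0,-0,255],[0,0,0,-0.0333,0,0,255],[0,0,0,-0.0333,-0,-0,255],[0.002,0.002,-0.089,-0.0387,0.0113,0.0039,255],[0.002,0.002,-0.089,-0.0395,0.0078,0.0038,255],[0.002,0.002,-0.089,-0.0401,0.0043,0.0037,255],[0,-0,-0,-0.0027,0.036,0,255],[0,-0,-0,-0.0027,0.036,-0,255],[-0,-0,-0,-0.0027,0.036,0,255]]] 9
```

```bash
python3 -m pendant '[[[0,0,0,-0.033,0,0,0],[0,0,0,-0.033,0,0,0],[0,0,0,-0.033,0,0,0],[0.002,0.002,-0.089,-0.0387,0.0113,0.004,255],[0.002,0.002,-0.089,-0.0395,0.008,0.004,255],[0.002,0.002,-0.089,-0.04,0.0043,0.004,255],[0,0,0,0,0,0,255],[0,0,0,0,0,0,255]]]' | tail -3
python3 - <<'E'
from h import *
s=st();p,R=pose(s);print(mach(p).round(4),Ro.from_matrix(T(YAW).T@R).as_rotvec())
w=shot('wrist','w6.png');find(w,['lever_bar','holder_seat','holder_grip'])
print('expect seat',world(np.array([-.0838,.0106,.15])), 'bar',world(np.array([-.130,0,.327])))
tip=world(np.array([-.132,0,.355])); Q=T(YAW,0);t=tip-Q[:,0]*.073
plan([(t,Q,3)],255)
E
```

```text
tool_rot: [-132.7, 89.5, -151.0]
contact_force: [-0.4, 0.3, -0.2]
gripper_width: 0.0004
{'time_s': 18.35, 'tool_pos': [0.5012, -0.0226, 0.4239], 'tool_rot': [-132.6667, 89.4921, -150.9851], 'contact_force': [-0.3827, 0.3418, -0.1821], 'wrist_torque': [0.037, -0.009, -0.0079], 'gripper_width': 0.0004, 'joint_positions': [-15.2021, 13.237, 89.6449, -0.3628, 77.4823, 3.196]}
[-0.2405  0.      0.4239] [ 0.00381043  0.00602047 -0.006507  ]
lever_bar [([537.5, 82.5, 322.5], 0.91)]
holder_seat []
holder_grip [([501.0, 17.2, 154.0], 0.8)]
expect seat [0.53988985 0.12963995 0.15      ] bar [0.53561206 0.08243295 0.327     ]
[[[-0.002,-0.002,0.002,-0.0018,0.0363,-0.0002,255],[-0.002,-0.002,0.002,-0.0017,0.0363,-0.0002,255],[-0.002,-0.002,0.002,-0.0016,0.0363,-0.0001,255]]] 3
```

View pics/w6.png

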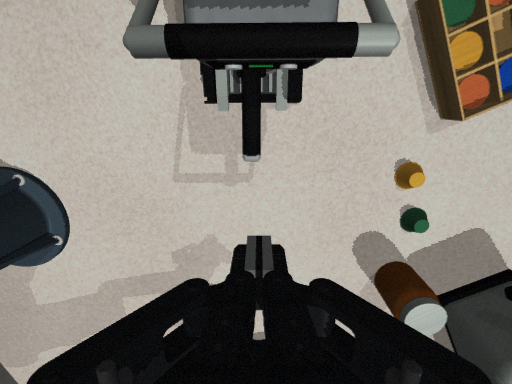

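```bash
python3 -m pendant '[[[-0.002,-0.002,0.002,-0.0018,0.0363,0,255],[-0.002,-0.002,0.002,-0.0017,0.0363,0,255],[-0.002,-0.002,0.002,-0.0016,0.0363,0,255],[0,0,0,0.005,0,0,255]]]' 60 | tail -2
cat > lv.py <<'E'
from h import *
s=env.get_state();p,R=pose(s)
F=Ro.from_euler('z',-YAW,degrees=True).apply(s['contact_force'])
print(round(s['time_s'],2),'tip',(mach(p+R[:,0]*.073)*1000).round(1),'F',F.round(1),'tq',np.round(s['wrist_torque'],2),'ax',Ro.from_euler('z',-YAW,degrees=True).apply(R[:,0]).round(3))
E
python3 lv.py
```

```text
contact_force: [-0.1, -0.5, 1.1]
gripper_width: -0.0
19.05 tip [-1.314e+02  1.000e-01  3.458e+02] F [-0.5 -0.   1.1] tq [-0.03 -0.02 -0.05] ax [-0.002  0.009 -1.   ]
```

```bash
for i in 1 2 3 4 5 6; do python3 -m pendant '[[[0,0,0,0.003,0,0,255]]]' >/dev/null; python3 lv.py; done
```

```text
19.18 tip [-132.1    0.6  341.4] F [ 0.6  0.1 -0.6] tq [-0.   -0.    0.04] ax [-0.003  0.011 -1.   ]
19.3 tip [-133.1    0.9  337.7] F [-0.3  0.7 -1.4] tq [-0.03 -0.01  0.03] ax [-0.004  0.013 -1.   ]
19.43 tip [-134.     0.9  334.2] F [ 0.2 -0.5 -0.5] tq [-0.   -0.05  0.04] ax [-0.004  0.013 -1.   ]
19.55 tip [-135.2    0.8  332.1] F [-4.1  2.6 10. ] tq [-0.45  0.59  0.03] ax [-0.005  0.013 -1.   ]
19.68 tip [-136.7    0.7  330.7] F [-4.2  3.1 10.6] tq [-0.51  0.76  0.06] ax [-0.008  0.012 -1.   ]
19.8 tip [-138.2    0.7  329.5] F [-2.9  3.3  8.7] tq [-0.32  0.62  0.04] ax [-0.01   0.011 -1.   ]
```

```bash
for i in 1 2; do python3 -m pendant '[[[0,0,0,0.007,-0.003,0,255],[0,0,0,0.007,-0.003,0,255]]]' >/dev/null; python3 lv.py; done; python3 -c "
z=1;import numpy as np
for zt in(325,320,315,310,305,300,290,280,270,260,250,240,230):
  f=np.arcsin(min(1,(zt-228.5)/140));print(zt,round(-37.8-140*np.cos(f),1))"
```

```text
20.05 tip [-148.3    0.7  319.8] F [-4.4  3.2  9.1] tq [-0.53  0.73  0.03] ax [-0.017  0.007 -1.   ]
20.3 tip [-157.8    0.7  309. ] F [-2.5  1.9  6.7] tq [-0.26  0.47  0.02] ax [-0.022  0.005 -1.   ]
325 -139.2
320 -143.8
315 -147.9
310 -151.6
305 -155.1
300 -158.2
290 -163.6
280 -168.0
270 -171.5
260 -174.2
250 -176.1
240 -177.3
230 -177.8
```

```bash
for i in 1 2 3; do python3 -m pendant '[[[0,0,0.006,0.007,0.0005,0,255],[0,0,0.006,0.007,0.0005,0,255]]]' >/dev/null; python3 lv.py; done
```

```text
20.55 tip [-161.2   -0.4  298.1] F [-4.1  1.7  6.8] tq [-0.55  0.4  -0.01] ax [-0.019 -0.    -1.   ]
20.8 tip [-163.    -1.6  286.6] F [-3.1  1.   5.3] tq [-0.54  0.37 -0.  ] ax [-0.012 -0.004 -1.   ]
21.05 tip [-164.4   -2.8  274.5] F [-3.9  1.1  5.5] tq [-0.55  0.3   0.02] ax [-0.004 -0.008 -1.   ]
```

```bash
for i in 1 2 3; do python3 -m pendant '[[[0,0,0.001,0.006,-0.0025,0.001,255],[0,0,0.001,0.006,-0.0015,0.001,255]]]' >/dev/null; python3 lv.py; done
```

```text
21.3 tip [-168.9   -3.8  262.8] F [-1.7  3.1  9.2] tq [-0.03  0.8   0.04] ax [-0.002 -0.006 -1.   ]
21.55 tip [-172.2   -3.9  251. ] F [-1.2  4.   7.8] tq [ 0.06  0.71 -0.01] ax [ 0.002 -0.002 -1.   ]
21.8 tip [-174.7   -4.2  239.2] F [0.1 3.7 7.5] tq [ 0.29  0.64 -0.01] ax [ 0.008  0.001 -1.   ]
```

```bash
for i in 1 2 3 4; do python3 -m pendant '[[[0,0,0,0.0035,-0.0005,0.0005,255]]]' >/dev/null; python3 lv.py; done
```

```text
21.93 tip [-175.1   -4.1  235.7] F [-0.5  3.2  7.4] tq [-0.02  0.48 -0.06] ax [ 0.008  0.002 -1.   ]
22.05 tip [-175.5   -4.1  232.5] F [-0.7  3.5  7. ] tq [ 0.17  0.49 -0.04] ax [ 0.009  0.003 -1.   ]
22.18 tip [-175.8   -4.2  228.8] F [0.7 2.3 3.3] tq [ 0.19  0.36 -0.02] ax [ 0.009  0.004 -1.   ]
22.3 tip [-175.9   -4.4  226.9] F [ 1.   9.  31.6] tq [0.47 1.59 0.1 ] ax [ 0.01   0.004 -1.   ]
```

```bash
python3 -m pendant '[[[0,0,0,0.0005,0,0,255],[0,0,0,-0.004,0,0,255],[0,0,0,-0.03,0,0,255],[0,0,0,-0.04,-0.02,0,255],[0,0,0,-0.04,-0.04,0,255],[0,0,0,-0.03,-0.04,0,255],[0,0,0,0,0,0,255]]]' | tail -2; python3 lv.py
python3 - <<'E'
from h import *
a=shot('wrist');find(a,['lever_bar','holder_grip','holder'])
b=shot('side');find(b,['lever_bar','holder_seat','holder','cup'])
print('expect bar',world(np.array([-.1778,0,.22])),'seat',world(np.array([-.0838,0,.15])),'grip',world(np.array([-.2038,0,.155])))
A=a['pixels'];B=b['pixels']
cv2.imwrite('pics/fin.png',np.hstack([cv2.resize(A,(500,375)),cv2.resize(B[70:240,160:296],(300,375))])[:,:,::-1])
E
```

```text
contact_force: [0.2, 0.3, -0.4]
gripper_width: -0.0004
23.18 tip [-280.2   -6.5  371.7] F [ 0.4 -0.1 -0.4] tq [ 0.01 -0.01 -0.03] ax [ 0.009  0.001 -1.   ]
lever_bar []
holder_grip [([511.3, 12.6, 151.6], 0.88)]
holder []
lever_bar [([520.6, 37.5, 220.6], 0.58)]
holder_seat [([545.7, 126.9, 151.1], 0.61)]
holder [([550.2, 128.5, 112.6], 0.74)]
cup [([554.8, 123.6, 38.2], 0.49)]
expect bar [0.52076173 0.0369983  0.22      ] seat [0.54996532 0.12634678 0.15      ] grip [0.51268414 0.01228489 0.155     ]
```

View pics/fin.png

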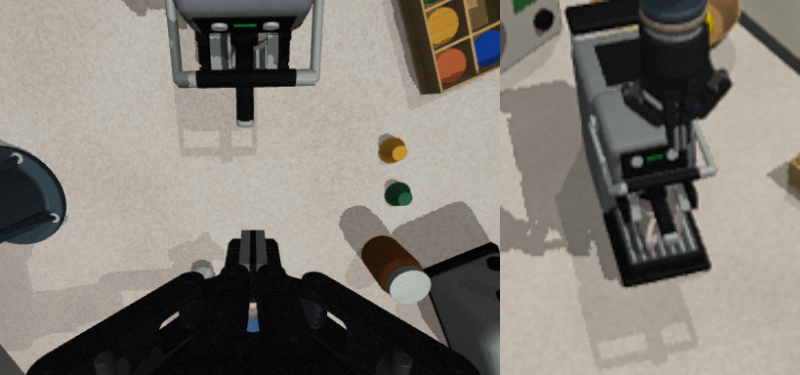

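The lever is down at (246,77), and the holder is centred with its handle under the bar. The cup is still in its place and the gripper is clear of everything, so I'm handing in.

```bash
python3 -c "
from h import *
print(env.hand_in())"
```

```text
the job is handed in; nothing more can be done
None
```

The capsule holder is in the coffee machine with the lever pulled all the way down and released. I handed in at about 23.5 s of the 72 s allowed; no verdict is reported.

**What I did**
- **Finding the way in:** the camera images showed the cradle standing about 11 mm to one side, so I lined the holder up with it there. The first touch on the runners was about 3 N.
- **Sliding in:** I slid it over the step with its inner end tipped down about 4° and felt the back stop at about 13 N.
- **Seating:** I levelled the holder until it lay flat and let go of it.
- **Locking:** I pushed the lever bar down with closed fingertips, using about 5–10 N, until it met a hard stop at about 32 N. Then I backed the arm away.

**What the last checks showed**
- **Lever:** the bar was seen at z = 220.6 mm, within 1 mm of its fully-down position.
- **Holder:** the seat point was seen 4 mm from home and the handle about 4 mm from its expected place, both within the 4 mm detection accuracy. It had moved to the middle as the lever came down.
- **Cup:** still standing on the drip tray, within about 3 mm of where it was first seen.
- **Robot:** it touches nothing; the force reading is about zero.

**What disagreed or was not checked**
- My calculated heights read about 2 mm low and my depths 3 mm short, so I trusted contact instead.
- The lever bar was not detected in the final wrist picture, although it is visible there. The side camera did find it.
- The capsules and the jar look untouched in the last picture. I did not re-measure them, the saucer or the spoon at the end.

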